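# Clear the polisher off the panel and find the open insert with the gauge pin

### The job

The cordless polisher has been left standing on the four screw inserts of the green-rimmed panel: set it down, without dropping it or tipping it over, upright with its pink pad wholly on the round black mat, and let go. Three of the four inserts are clogged part-way down with hard lacquer and look just like the fourth, so then feel with the yellow-handled gauge pin from the blue stand for the one that is clear, and leave the pin standing in it, pushed all the way down and released. Leave the bottle, the sanding block and the spare pad where they are.

Things in the scene. Friction and masses are not known exactly. Their poses are not given: they have to be found in the camera images.
- polisher: loose black cordless polisher, 0.6 to 0.9 kg, standing on a pink pad 90 mm across, 18 mm thick, which covers the inserts at the start. Origin: centre of the pad's underside, z up. Motor head 58 mm (x) by 54 mm (y) on the pad's axis, 76 to 128 mm above the origin (its top). Battery handle, 46 mm wide, along -x to 146 mm from the axis, 58 to 106 mm up.
- polisher_grip (a point): middle of the polisher's motor head, on the pad's axis 102 mm above the pad's underside; grip here across the polisher's y (54 mm wide, flat sides)
- mat: fixed round black rubber mat with a blue ring, 180 mm across, 6 mm thick; origin at the centre of its underside
- panel: fixed plywood frame, green rim, 172 (x) by 232 (y) mm, flat top 50 mm above the bench; origin: centre of its underside. In its middle four aluminium inserts, 40 mm squares flush with the top, 2 by 2, each with a round hole 12 mm across. The clear hole is 42 mm deep, the three clogged ones 16 mm. Which is clear changes from run to run and cannot be seen.
- bore0 (a point): centre of the mouth of the insert hole at panel x +20 mm, y +20 mm, on the panel's top face; any of the four may be the clear one
- bore1 (a point): centre of the mouth of the insert hole at panel x +20 mm, y -20 mm, on the panel's top face; any of the four may be the clear one
- bore2 (a point): centre of the mouth of the insert hole at panel x -20 mm, y -20 mm, on the panel's top face; any of the four may be the clear one
- bore3 (a point): centre of the mouth of the insert hole at panel x -20 mm, y +20 mm, on the panel's top face; any of the four may be the clear one
- stand: fixed blue block 70 x 70 x 50 mm in which the gauge pin stands upright, in a hole 11 mm across and 44 mm deep; origin at the centre of its underside
- pin: loose gauge pin, 130 mm long, 60 g: steel shank 9 mm thick, 80 mm long, with a 5 mm conical tip, then a yellow handle 24 x 24 mm (sides along its x and y), 50 mm long, a 17 mm collar just below it. Origin at the tip, z up along the pin to the handle.
- pin_tip (a point): tip of the gauge pin (its lower end)
- pin_handle (a point): middle of the pin's yellow handle, 105 mm above the tip; grip here across two flat sides (24 mm)
- polish: bystander: white bottle 60 mm across, 160 mm tall, origin under its base
- sander: bystander: orange and cork sanding block 60 x 120 x 42 mm, origin under its base
- spare_pad: bystander: spare pink pad 90 mm across, 24 mm thick, origin under its base
There are look-alikes about, which are no part of the job. Of the things that look like the polisher, the smallest one is meant.

How it is judged:
By the outcome, as a careful person would: the job done as asked, in the order asked, and still so for the second after the job is handed in, with the robot touching nothing.
It also fails if it takes over 64 s, if anything falls off the work surface, if the arm or the gripper's body presses on something with over 40 N, if the wrist force passes 120 N, or if a joint passes its speed limit or range.

### The arm

A 6-joint arm with a two-finger parallel gripper is mounted at the origin on the work surface. World frame = base frame: x ahead of the robot, y to its left, z up, the work surface at z = 0. Lengths are in m, angles in rad, forces in N, time in s.
With the tool pointing down it reaches from about 0.325 to 0.9 m from the base axis. Payload 6.1 kg.
Tool frame: the origin (TCP) lies midway between the tips of the shut fingers; the grasp point (between the pads) lies 19 mm behind it; z points along the fingers, y is the line along which they close (so a half turn about z gives the same grasp; the last joint's range is limited). The gripper opens to 85 mm and grips with 20 to 120 N. Pads are 22 mm wide; open, the fingers measure 114 mm over their backs; the gripper's body (76 mm by 85 mm) begins 54 mm behind the grasp point. The pads swing forward as they close: fully open they stand 13 mm farther back than shut.
Start: joints at [-1.264, 0.22, 1.526, -0, 1.395, -0.126], TCP at [0.262, -0.567, 0.231] pointing down, gripper open.
Joint ranges: [-2.98, 2.98], [-0.91, 2.08], [0.09, 2.57], [-1.24, 4.39], [0.2, 2.65], [-2.68, 2.68]. Speed limits (rad/s): [2.57, 2.57, 3.01, 3.14, 3.14, 3.14].

### API

Orientations are given as [roll, pitch, yaw] about the fixed x, y, z axes, in that order (R = Rz(yaw) Ry(pitch) Rx(roll)).
In Python, from cell import get_obs, camera, hand_in, masks_of gives the robot as it stands. The module is installed in compiled form; this text tells all that it offers.
- The arm moves only by the shell command python3 -m handwheel 'ROWS' [OPENING] [FORCE]. ROWS is JSON, a list of rows, each an object with "linear": the shift along the world's x, y, z each as a share of 40 mm, from -1 to 1, a list of three; "rot": the turn, a rotation vector about the world's x, y, z each as a share of 0.08 rad, from -1 to 1, a list of three. A call has 1 to 20 rows; each row shifts and turns the commanded pose from where the row before left it; what a row does not reach is not made up. A row lasts 1/10 s, in which the tool goes at most 50 mm and 8.59 degrees, less where a joint would pass 70% of its speed; a pose out of reach is approached as far as the arm can. A call with a number of a shift or a turn outside -1 to 1 is refused whole. A call with a gripper value outside its range is refused whole. OPENING is the opening, from -1 (shut) to 1 (fully open), set as the call begins (- or left out, the last holds). The fingers move at their own pace and stop on an object; FORCE is the grip in N (left out, the last holds). Time passes only in rows, so rows that do not move let the fingers close. It gives the time, the measured TCP pose, the force, the opening and the grip force at its end, in the units of the state.
- get_obs(): the state, without advancing time (a new reading comes with each control period).
- camera(name): name is "scene" or "side" or "wrist"; returns a dict with "color" (480x640x3 uint8, red, green, blue), "depth" (480x640 float32, m along the optical axis (not along the pixel's ray), 0 where there is no reading), "intrinsics" (3x3 intrinsics, pixels), "k1" (the pictures are not rectified: a ray, as slopes to the right and down, at radius r is drawn at 1 + k1 r^2 times it, then the intrinsics apply), "R" (3x3) and "t" (3): a world point X has camera coordinates R X + t. Camera axes: x right, y down, z forward; pixel columns grow to the right and rows downward; lengths in m; the calibration is good to about 2 mm. A picture is of the moment at which its call begins.
- hand_in(): hands the job in; it is judged then, once.
Trained networks look in the newest picture that a camera, given by its name, has taken for a name from the list of things; names that differ only in an ending like _2 or _b are one class to them, and where a whole thing is asked for, a point or a joint stands for the part that bears it (a point fixed in the world has none). Each returns a list of dicts, best first, with "confidence" (0 to 1); they miss things now and then, are a little off and sometimes report something else, mostly with a low value. They report only what shows in the picture. A call takes as long as a camera call. They do not tell look-alikes from the thing itself.
- masks_of(camera, label): "region" (480x640 bool, what is visible of it) and "at" ([column, row] in pixels, amid what is visible of it).
The state is a dict: "clock": time; "q": joint angles; "joint_velocities": joint speeds; "joint_efforts": joint torques, N m; "tcp_pos": TCP position; "eef_rot": TCP orientation; "ft_force": force on the tool from outside, world axes, zero at the start; "wrist_torque": the same for the moment, N m; "finger_gap": opening from 0.0 (shut) to 1.0 (fully open); "gripper_force": force on a finger pad.
Only numpy, scipy, OpenCV 4.12 (cv2) and the standard library are available. Lean on these libraries where they do the work, as an engineer would, in place of code of your own. Each camera call takes 0.05 s, during which the arm holds its last target. There are 200 camera calls.

## Working session

There is one attempt and no reset: what is moved stays moved. The work goes in short steps, Python scripts to look and compute and a shell command to move; the robot and the scene stay as the last step left them, time stands still between calls to the robot, and variables do not carry over. Pictures are saved under pics/ and viewed, at most 10 in all, crops included, and the job is handed in when it is done.

```bash
mkdir -p pics
cat > h.py <<'E'
import numpy as np, cv2
from cell import get_obs, camera, hand_in, masks_of
def cloud(c):
    K=c["intrinsics"];k1=c["k1"]
    v,u=np.mgrid[0:480,0:640]
    xd=(u-K[0,2])/K[0,0]; yd=(v-K[1,2])/K[1,1]
    x,y=xd.copy(),yd.copy()
    for _ in range(8):
        f=1+k1*(x*x+y*y); x,y=xd/f,yd/f
    d=c["depth"]; P=np.stack([x*d,y*d,d],-1)
    W=(P-c["t"])@c["R"]
    W[d<=0]=np.nan
    return W
def save(n,im): cv2.imwrite("pics/"+n+".png",im[...,::-1])
E
python3 - <<'E'
from h import *
import numpy as np
ims=[]
for n in ["scene","side"]:
    c=camera(n); ims.append(c["color"]); W=cloud(c); print(n,"cam at",(-c["R"].T@c["t"]).round(2))
    for l in ["polisher","mat","panel","stand","pin","polish","sander","spare_pad"]:
        for m in masks_of(n,l):
            P=W[m["region"]]; P=P[~np.isnan(P[:,0])]
            if len(P)<5: continue
            print(l,round(m["confidence"],2),np.round(m["at"]),len(P),"med",np.median(P,0).round(3),"lo",np.percentile(P,2,axis=0).round(3),"hi",np.percentile(P,98,axis=0).round(3))
save("scene0",ims[0]);save("side0",ims[1])
o=get_obs();print(o)
E
```

```text
scene cam at [0.79 0.62 0.69]
polisher 0.85 [288. 251.] 4265 med [ 0.528 -0.008  0.138] lo [ 0.42  -0.056  0.055] hi [0.58  0.043 0.18 ]
polisher 0.72 [170. 176.] 4083 med [ 0.652 -0.395  0.104] lo [ 0.581 -0.664  0.   ] hi [ 0.714 -0.361  0.17 ]
polisher 0.56 [365. 170.] 3761 med [ 0.182 -0.254  0.115] lo [ 0.11  -0.309  0.007] hi [ 0.331 -0.214  0.171]
mat 0.79 [382. 444.] 8635 med [0.531 0.332 0.006] lo [0.457 0.259 0.004] hi [0.618 0.403 0.008]
panel 0.85 [285. 295.] 6356 med [0.562 0.027 0.049] lo [ 0.446 -0.137  0.008] hi [0.628 0.084 0.052]
panel 0.19 [286. 250.] 4191 med [ 0.528 -0.008  0.138] lo [ 0.422 -0.053  0.057] hi [0.579 0.043 0.18 ]
stand 0.82 [255. 214.] 759 med [ 0.488 -0.273  0.049] lo [ 0.444 -0.324  0.001] hi [ 0.514 -0.254  0.052]
pin 0.81 [254. 188.] 287 med [ 0.478 -0.283  0.113] lo [ 0.466 -0.301  0.052] hi [ 0.489 -0.278  0.137]
pin 0.31 [185. 341.] 1807 med [0.741 0.009 0.023] lo [ 0.699 -0.038  0.001] hi [0.781 0.04  0.026]
pin 0.3 [280. 295.] 6485 med [0.562 0.027 0.049] lo [ 0.448 -0.138  0.006] hi [0.627 0.084 0.052]
polish 0.9 [248. 418.] 3141 med [0.
[... 1961 characters left out ...]
52]
{'clock': 0.9, 'q': array([-1.26412339e+00,  2.20403263e-01,  1.52650023e+00, -5.81107281e-06,
        1.39470718e+00, -1.26119868e-01]), 'joint_velocities': array([ 0.00063797,  0.00106629,  0.00065565,  0.00090364, -0.00102604,
       -0.00046875]), 'joint_efforts': array([ 2.21519963e-04, -4.96831369e+01, -3.89735734e+01,  7.72976750e-05,
        6.86009280e-04,  4.59405356e-06]), 'tcp_pos': array([ 0.26211018, -0.56737136,  0.23129749]), 'eef_rot': array([-3.14157406e+00,  3.40923440e-06,  4.32793824e-01]), 'ft_force': array([ 0.40390303,  0.62283589, -0.30288516]), 'wrist_torque': array([ 0.00708361, -0.02675557,  0.0290639 ]), 'gripper_force': 0.0, 'finger_gap': 0.9989471876046991}
```

View pics/scene0.png

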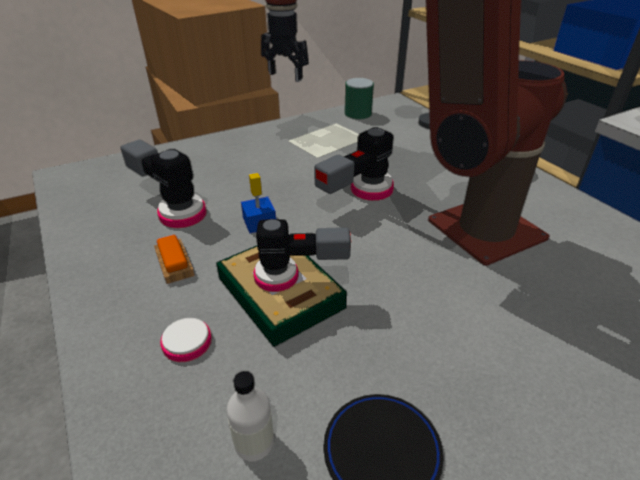

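Run:
```python
from h import *
c=camera("scene"); W=cloud(c); im=c["color"]
save("crop0",cv2.resize(im[190:340,210:380],None,fx=4,fy=4)[:600])
def rect(M,lab):
    P=W[M][:,:2].astype(np.float32)
    r=cv2.minAreaRect(P); print(lab,len(P),np.round(r[0],4),np.round(r[1],3),round(r[2],2), np.median(W[M][:,2]).round(4))
from scipy import ndimage as nd
def best(l,near):
    for m in masks_of("scene",l):
        P=W[m["region"]];
        if np.hypot(*(np.nanmedian(P,0)[:2]-near))<.12: return m["region"]
z=W[...,2]
p=best("polisher",[.528,0])
for lo,hi in [(.172,.19),(.14,.162),(.148,.16)]:
    M=p&(z>lo)&(z<hi)
    rect(M,("pol",lo))
print("hist",np.histogram(z[p][~np.isnan(z[p])],np.arange(.05,.19,.005)))
q=best("panel",[.55,.03]); M=nd.binary_erosion(q)&(abs(z-.05)<.004); rect(M,"panel")
s=best("stand",[.48,-.27]); M=s&(abs(z-.05)<.004); rect(M,"stand")
s=best("pin",[.48,-.28]); M=s&(z>.131); rect(M,"pintop"); print(np.nanmax(z[s]))
s=best("mat",[.53,.33]); M=s&(abs(z-.006)<.004); 
print("mat",cv2.minEnclosingCircle(W[M][:,:2].astype(np.float32)))
# other polishers
for m in masks_of("scene","polisher"):
    P=W[m["region"]];P=P[~np.isnan(P[:,0])];print(np.round(m["at"]),"top",np.percentile(P[:,2],99), "floor",np.percentile(P[:,2],1))
```

```text
Traceback (most recent call last):
TypeError: unsupported operand type(s) for &: 'NoneType' and 'bool'
```

View pics/crop0.png

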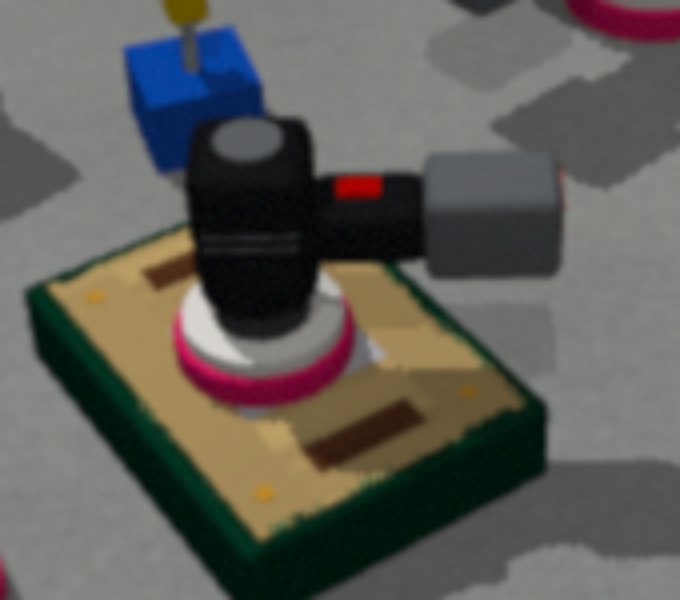

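Candidates for the polisher: (275,250) on the green-rimmed panel, (175,185) on the bench, and (370,165) near the base. The last two top out at about 0.171 m, larger than the specified 0.128 m. The one on the panel tops out at 0.05+0.128 m, so it is the smallest. The crop confirms it stands on the insert plate, with its handle pointing right in the image (world -x). The pin is in the blue stand at (256,190), the mat is at (383,450).

```bash
cat > m.py <<'E'
from h import *
def rect(P,lab):
    P=P[:,:2].astype(np.float32); r=cv2.minAreaRect(P); print(lab,len(P),np.round(r[0],4),np.round(r[1],4),round(r[2],2))
def box(W,x0,x1,y0,y1,z0,z1):
    x,y,z=W[...,0],W[...,1],W[...,2]
    return (x>x0)&(x<x1)&(y>y0)&(y<y1)&(z>z0)&(z<z1)
E
python3 - <<'E'
from m import *
for n in ["scene","side"]:
    c=camera(n); W=cloud(c); im=c["color"].astype(int); print(n)
    hd=W[box(W,.36,.66,-.15,.15,.1,.2)]
    print("top z",np.percentile(hd[:,2],99).round(4))
    rect(W[box(W,.36,.66,-.1,.1,.172,.19)],"head top")
    rect(W[box(W,.36,.66,-.1,.1,.112,.19)],"whole")
    rect(W[box(W,.36,.5,-.1,.1,.147,.162)],"handle top")
    g=(im[...,0]>im[...,2]+25)|(im[...,1]>im[...,0]+8)
    M=box(W,.4,.7,-.2,.2,.044,.055)
    rect(W[M],"panel"); print(np.median(W[M][:,2]))
    rect(W[box(W,.42,.54,-.34,-.22,.044,.055)],"stand")
    P=W[box(W,.44,.52,-.32,-.25,.09,.15)]; rect(P,"pin"); print(P.mean(0),P[:,2].max())
    rect(P[P[:,2]>.132],"pintop")
    M=box(W,.4,.66,.22,.46,.003,.012)&(im.sum(-1)<130)
    P=W[M][:,:2]; rect(P,"mat")
    A=np.c_[2*P,np.ones(len(P))]
    h=cv2.convexHull(P.astype(np.float32))[:,0]; A=np.c_[2*h,np.ones(len(h))]
    s=np.linalg.lstsq(A,(h**2).sum(1),rcond=None)[0]; print("mat circ",s[:2],np.sqrt(s[2]+s[0]**2+s[1]**2))
    # pink ring of pad
    M=box(W,.42,.66,-.1,.1,.05,.072)&(im[...,0]>im[...,1]+60)&(im[...,2]>im[...,1]+15)
    P=W[M]; 
    f=lambda:0
    from scipy.optimize import least_squares
    if len(P)>20:
        r=least_squares(lambda q:np.hypot(P[:,0]-q[0],P[:,1]-q[1])-.045,[.54,0],loss='soft_l1',f_scale=.002); print("pad",r.x,len(P))
E
```

```text
scene
top z 0.1805
head top 498 [ 0.5408 -0.0371] [0.0524 0.0539] 61.45
whole 2993 [ 0.4907 -0.0073] [0.0571 0.1745] 61.5
handle top 754 [0.4587 0.0057] [0.0464 0.106 ] 63.59
panel 4768 [ 0.5349 -0.0382] [0.1725 0.234 ] 6.93
0.049897809366636
stand 503 [ 0.4759 -0.2921] [0.0749 0.0709] 82.75
pin 242 [ 0.4762 -0.2907] [0.027  0.0243] 81.42
[ 0.47828922 -0.28531241  0.11736722] 0.13883856343468062
pintop 62 [ 0.4762 -0.2907] [0.027  0.0226] 81.42
mat 7934 [0.5282 0.3219] [0.1376 0.1762] 61.9
mat circ [0.53605221 0.3360507 ] 0.08620655751267214
pad [ 0.54009606 -0.03885428] 321
side
top z 0.1798
head top 262 [ 0.54   -0.0347] [0.0539 0.0569] 59.51
whole 2022 [ 0.4884 -0.0071] [0.0558 0.1791] 64.35
handle top 492 [0.4561 0.008 ] [0.0484 0.1078] 65.2
panel 2302 [ 0.5646 -0.0569] [0.2293 0.2884] 7.2
0.048878167927160654
stand 366 [ 0.4753 -0.2913] [0.0805 0.0734] 82.12
pin 224 [ 0.4757 -0.2879] [0.0287 0.0284] 87.87
[ 0.47334934 -0.28454513  0.11554867] 0.13726438852414322
pintop 43 [ 0.4761 -0.2896] [0.0251 0.0252] 78.51
mat 4053 [0.5309 0.3438] [0.1749 0.1701] 63.32
mat circ [0.5335507  0.34318211] 0.08739677387465793
pad [ 0.54050979 -0.03758659] 241
```

```bash
R='{"linear":[0.248,0.473,0.05],"rot":[0,0,0.99]}'; true
python3 -m handwheel '[{"linear":[0.25,0.47,0.05],"rot":[0,0,0.99]},{"linear":[0.25,0.47,0.05],"rot":[0,0,0.99]},{"linear":[0.25,0.47,0.05],"rot":[0,0,0.99]},{"linear":[0.25,0.47,0.05],"rot":[0,0,0.99]},{"linear":[0.25,0.47,0.05],"rot":[0,0,0.99]},{"linear":[0.25,0.47,0.05],"rot":[0,0,0.99]},{"linear":[0.25,0.47,0.05],"rot":[0,0,0.99]},{"linear":[0.25,0.47,0.05],"rot":[0,0,0.99]},{"linear":[0.25,0.47,0.05],"rot":[0,0,0.99]},{"linear":[0.25,0.47,0.05],"rot":[0,0,0.99]},{"linear":[0.25,0.47,0.05],"rot":[0,0,0.99]},{"linear":[0.25,0.47,0.05],"rot":[0,0,0.99]},{"linear":[0.25,0.47,0.05],"rot":[0,0,0.99]},{"linear":[0.25,0.47,0.05],"rot":[0,0,0.99]}]' 1 60; python3 -c "from cell import *;print(get_obs()['q'])"
```

```text
clock: 2.5
tcp_pos: [0.4025, -0.3034, 0.2595]
eef_rot: [3.141, 0.0, 1.545]
ft_force: [-0.3, -1.0, -0.8]
finger_gap: 0.999
gripper_force: 0.0
[-8.02505200e-01 -9.12146805e-02  1.80057010e+00  4.69601348e-05
  1.43185582e+00 -7.76533594e-01]
```

```bash
python3 -m handwheel '[{"linear":[0.245,0.476,0],"rot":[0,0,0.99]},{"linear":[0.245,0.476,0],"rot":[0,0,0.99]},{"linear":[0.245,0.476,0],"rot":[0,0,0.99]},{"linear":[0.245,0.476,0],"rot":[0,0,0.99]},{"linear":[0.245,0.476,0],"rot":[0,0,0.99]},{"linear":[0.245,0.476,0],"rot":[0,0,0.99]},{"linear":[0.245,0.476,0],"rot":[0,0,0.99]},{"linear":[0.245,0.476,0],"rot":[0,0,0.99]},{"linear":[0.245,0.476,0],"rot":[0,0,0.99]},{"linear":[0.245,0.476,0],"rot":[0,0,0.99]},{"linear":[0.245,0.476,0],"rot":[0,0,0.99]},{"linear":[0.245,0.476,0],"rot":[0,0,0.99]},{"linear":[0.245,0.476,0],"rot":[0,0,0.99]},{"linear":[0.245,0.476,0],"rot":[0,0,0.99]},{"linear":[0,0,0],"rot":[0,0,0]}]' 1 60
python3 - <<'E'
from m import *
c=camera("wrist"); W=cloud(c); save("w1",c["color"])
P=W[box(W,.36,.66,-.15,.1,.174,.19)]; rect(P,"head top"); print(P.mean(0))
P=W[box(W,.36,.66,-.15,.15,.115,.19)]; rect(P,"whole")
print(get_obs()['q'])
E
```

```text
clock: 4.0
tcp_pos: [0.54, -0.0357, 0.2594]
eef_rot: [3.141, 0.0, 2.654]
ft_force: [-0.7, -1.2, 0.3]
finger_gap: 1.001
gripper_force: 0.0
head top 8064 [ 0.5404 -0.0376] [0.0506 0.0546] 63.54
[ 0.53912984 -0.03673278  0.17925703]
whole 23552 [ 0.4944 -0.0138] [0.0543 0.158 ] 62.75
[-2.13874750e-01  8.09732931e-04  1.71226959e+00 -1.34888115e-04
  1.42865045e+00 -1.29465659e+00]
```

View pics/w1.png

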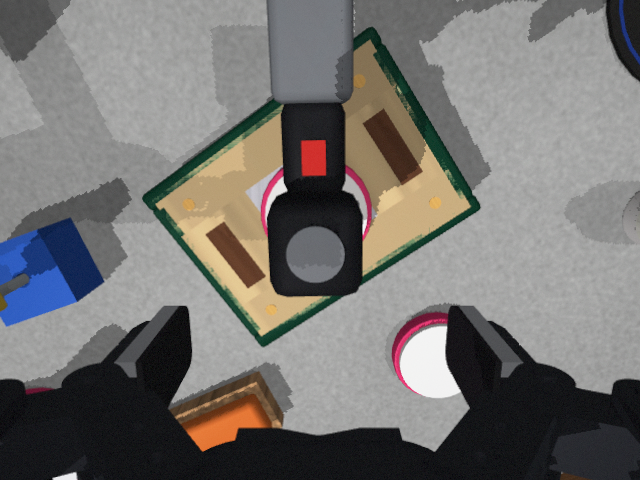

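Wrist view: head centre at (315,252), midway between the fingers, with the handle pointing up the image and square to them. I'll go down and grip.

```bash
python3 -m handwheel '[{"linear":[0,-0.01,-0.66],"rot":[0,0,0]},{"linear":[0,-0.01,-0.66],"rot":[0,0,0]},{"linear":[0,-0.01,-0.66],"rot":[0,0,0]},{"linear":[0,-0.01,-0.66],"rot":[0,0,0]},{"linear":[0,-0.01,-0.66],"rot":[0,0,0]},{"linear":[0,0,0],"rot":[0,0,0]}]' 1 100
python3 -m handwheel '[{"linear":[0,0,0],"rot":[0,0,0]},{"linear":[0,0,0],"rot":[0,0,0]},{"linear":[0,0,0],"rot":[0,0,0]},{"linear":[0,0,0],"rot":[0,0,0]},{"linear":[0,0,0],"rot":[0,0,0]},{"linear":[0,0,0],"rot":[0,0,0]},{"linear":[0,0,0],"rot":[0,0,0]},{"linear":[0,0,0],"rot":[0,0,0]}]' -1 100
```

```text
clock: 4.65
tcp_pos: [0.5359, -0.0399, 0.1233]
eef_rot: [-3.139, -0.007, 2.648]
ft_force: [-0.1, -0.2, -0.8]
finger_gap: 1.001
gripper_force: 0.0
clock: 5.45
tcp_pos: [0.5413, -0.0399, 0.1299]
eef_rot: [3.14, 0.005, 2.65]
ft_force: [1.3, 1.1, 6.8]
finger_gap: 0.62
gripper_force: 105.7
```

```bash
python3 -m handwheel '[{"linear":[0,0,0.3],"rot":[0,0,0]},{"linear":[0,0,0.5],"rot":[0,0,0]},{"linear":[0,0,0.5],"rot":[0,0,0]},{"linear":[0,0,0.5],"rot":[0,0,0]},{"linear":[0,0,0.2],"rot":[0,0,0]},{"linear":[0,0,0],"rot":[0,0,0]},{"linear":[0,0,0],"rot":[0,0,0]}]'
python3 - <<'E'
from m import *
o=get_obs(); print(o["wrist_torque"],o["ft_force"])
c=camera("side"); save("s2",cv2.resize(c["color"][150:350,190:450],None,fx=3,fy=3))
E
```

```text
clock: 6.15
tcp_pos: [0.5384, -0.0395, 0.2059]
eef_rot: [-3.141, -0.002, 2.65]
ft_force: [-1.4, -0.4, -8.1]
finger_gap: 0.617
gripper_force: 107.1
[-0.07524076 -0.1038463  -0.04688818] [-1.36017074 -0.37295933 -8.12610573]
```

View pics/s2.png

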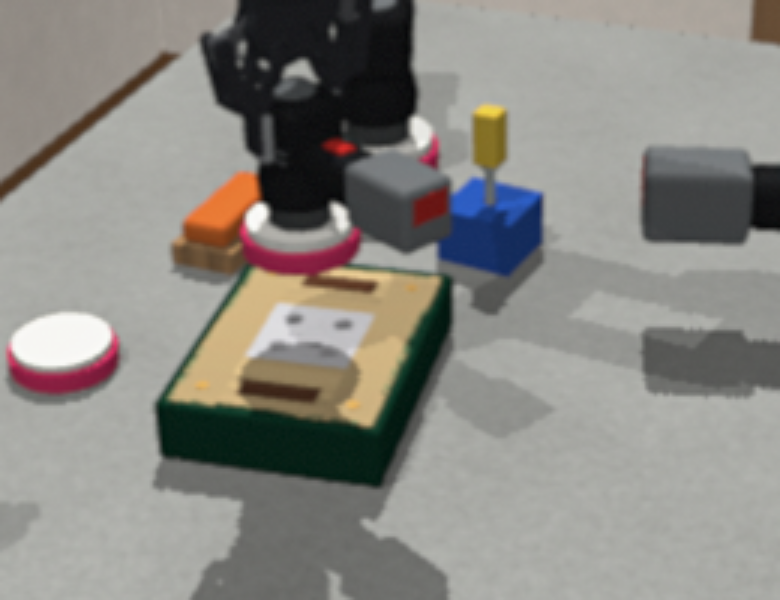

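```bash
python3 -m handwheel '[{"linear":[0,0.2,0],"rot":[0,0,0]},{"linear":[0,0.4,0],"rot":[0,0,0]},{"linear":[-0.01,0.6,0],"rot":[0,0,0]},{"linear":[-0.01,0.6,0],"rot":[0,0,0]},{"linear":[-0.01,0.6,0],"rot":[0,0,0]},{"linear":[-0.01,0.6,0],"rot":[0,0,0]},{"linear":[-0.01,0.6,0],"rot":[0,0,0]},{"linear":[-0.01,0.6,0],"rot":[0,0,0]},{"linear":[-0.01,0.6,0],"rot":[0,0,0]},{"linear":[-0.01,0.6,0],"rot":[0,0,0]},{"linear":[-0.01,0.6,0],"rot":[0,0,0]},{"linear":[-0.01,0.6,0],"rot":[0,0,0]},{"linear":[0,0.6,0],"rot":[0,0,0]},{"linear":[0,0.6,0],"rot":[0,0,0]},{"linear":[0,0.6,0],"rot":[0,0,0]},{"linear":[0,0.6,0],"rot":[0,0,0]},{"linear":[0,0.4,0],"rot":[0,0,0]},{"linear":[0,0.2,0],"rot":[0,0,0]},{"linear":[0,0,0],"rot":[0,0,0]},{"linear":[0,0,0],"rot":[0,0,0]}]'
python3 -m handwheel '[{"linear":[0,0,-0.3],"rot":[0,0,0]},{"linear":[0,0,-0.5],"rot":[0,0,0]},{"linear":[0,0,-0.5],"rot":[0,0,0]},{"linear":[0,0,-0.5],"rot":[0,0,0]},{"linear":[0,0,-0.4],"rot":[0,0,0]},{"linear":[0,0,-0.3],"rot":[0,0,0]},{"linear":[0,0,-0.1],"rot":[0,0,0]},{"linear":[0,0,0],"rot":[0,0,0]},{"linear":[0,0,0],"rot":[0,0,0]},{"linear":[0,0,0],"rot":[0,0,0]}]'
python3 - <<'E'
from m import *
c=camera("side"); W=cloud(c); im=c["color"].astype(int);save("s3",cv2.resize(c["color"][250:450,60:320],None,fx=3,fy=3))
M=box(W,.42,.66,.22,.46,.0,.06)&(im[...,0]>im[...,1]+60)&(im[...,2]>im[...,1]+15)
P=W[M];print(len(P),np.percentile(P[:,2],[1,50,99]))
from scipy.optimize import least_squares
r=least_squares(lambda q:np.hypot(P[:,0]-q[0],P[:,1]-q[1])-.045,[.53,.34],loss='soft_l1',f_scale=.002); print("pad",r.x)
E
```

```text
clock: 8.2
tcp_pos: [0.5352, 0.3438, 0.207]
eef_rot: [-3.14, -0.0, 2.65]
ft_force: [-0.1, -0.2, -8.9]
finger_gap: 0.618
gripper_force: 107.0
clock: 9.2
tcp_pos: [0.5362, 0.3449, 0.1047]
eef_rot: [3.14, 0.001, 2.651]
ft_force: [-0.1, 1.2, -8.3]
finger_gap: 0.624
gripper_force: 106.9
364 [0.00390403 0.03625535 0.04452979]
pad [0.53508392 0.34554811]
```

View pics/s3.png

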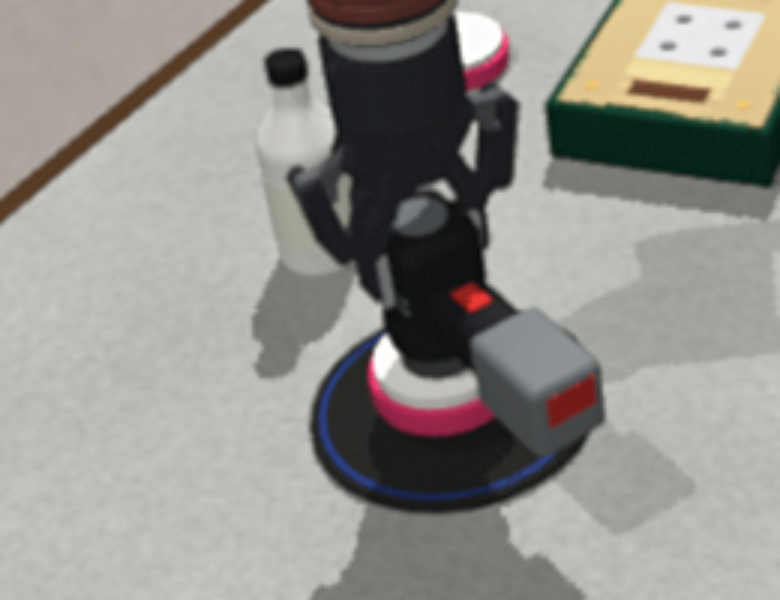

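The polisher is held upright above the mat, about 18 mm clear and centred. The bottle at (300,170) stays clear of the arm. The view also shows all four insert holes. Lowering to contact now.

```bash
python3 -m handwheel '[{"linear":[0,0,-0.15],"rot":[0,0,0]},{"linear":[0,0,-0.1],"rot":[0,0,0]},{"linear":[0,0,-0.1],"rot":[0,0,0]},{"linear":[0,0,-0.05],"rot":[0,0,0]},{"linear":[0,0,0],"rot":[0,0,0]},{"linear":[0,0,0],"rot":[0,0,0]}]'
python3 -m handwheel '[{"linear":[0,0,-0.04],"rot":[0,0,0]},{"linear":[0,0,0],"rot":[0,0,0]}]'
```

```text
clock: 9.85
tcp_pos: [0.5354, 0.3444, 0.0872]
eef_rot: [-3.142, -0.0, 2.65]
ft_force: [-0.7, 0.2, -8.2]
finger_gap: 0.622
gripper_force: 106.9
clock: 10.05
tcp_pos: [0.5356, 0.3445, 0.086]
eef_rot: [3.141, 0.0, 2.65]
ft_force: [1.1, 1.1, -8.9]
finger_gap: 0.627
gripper_force: 107.2
```

```bash
python3 -m handwheel '[{"linear":[0,0,-0.03],"rot":[0,0,0]},{"linear":[0,0,0],"rot":[0,0,0]}]'
python3 -m handwheel '[{"linear":[0,0,-0.03],"rot":[0,0,0]},{"linear":[0,0,0],"rot":[0,0,0]}]'
```

```text
clock: 10.25
tcp_pos: [0.5358, 0.3445, 0.0858]
eef_rot: [3.141, 0.001, 2.651]
ft_force: [-1.2, -1.0, 1.7]
finger_gap: 0.616
gripper_force: 107.7
clock: 10.45
tcp_pos: [0.5359, 0.3446, 0.0858]
eef_rot: [3.141, 0.001, 2.651]
ft_force: [-4.1, -2.1, 9.7]
finger_gap: 0.618
gripper_force: 108.7
```

```bash
python3 -m handwheel '[{"linear":[0,0,0.03],"rot":[0,0,0]}]'
python3 -m handwheel '[{"linear":[0,0,0],"rot":[0,0,0]},{"linear":[0,0,0],"rot":[0,0,0]},{"linear":[0,0,0],"rot":[0,0,0]},{"linear":[0,0,0],"rot":[0,0,0]},{"linear":[0,0,0],"rot":[0,0,0]},{"linear":[0,0,0],"rot":[0,0,0]}]' 1 60
```

```text
clock: 10.55
tcp_pos: [0.5357, 0.3445, 0.0859]
eef_rot: [3.141, 0.001, 2.65]
ft_force: [-1.0, -0.5, -2.5]
finger_gap: 0.622
gripper_force: 107.6
clock: 11.15
tcp_pos: [0.5354, 0.3444, 0.0845]
eef_rot: [3.141, 0.0, 2.65]
ft_force: [0.0, -0.6, -1.4]
finger_gap: 0.996
gripper_force: 0.0
```

```bash
python3 -m handwheel '[{"linear":[0,0,0.4],"rot":[0,0,0]},{"linear":[0,0,0.8],"rot":[0,0,0]},{"linear":[0,0,0.8],"rot":[0,0,0]},{"linear":[0,0,0.8],"rot":[0,0,0]},{"linear":[0,0,0.8],"rot":[0,0,0]},{"linear":[0,0,0.8],"rot":[0,0,0]}]'
python3 -m handwheel '[{"linear":[0,-0.6,0],"rot":[0,0,-0.95]},{"linear":[0,-0.6,0],"rot":[0,0,-0.95]},{"linear":[0,-0.6,0],"rot":[0,0,-0.95]},{"linear":[0,-0.6,0],"rot":[0,0,-0.95]},{"linear":[0,-0.6,0],"rot":[0,0,-0.95]},{"linear":[0,-0.6,0],"rot":[0,0,-0.95]},{"linear":[0,-0.6,0],"rot":[0,0,-0.95]},{"linear":[0,-0.6,0],"rot":[0,0,-0.95]},{"linear":[0,-0.6,0],"rot":[0,0,-0.95]},{"linear":[0,-0.6,0],"rot":[0,0,-0.95]},{"linear":[0,-0.6,0],"rot":[0,0,-0.95]},{"linear":[0,-0.6,0],"rot":[0,0,-0.95]},{"linear":[0,-0.6,0],"rot":[0,0,-0.95]},{"linear":[0,-0.6,0],"rot":[0,0,-0.95]},{"linear":[0,-0.6,0],"rot":[0,0,-0.95]},{"linear":[0,-0.6,0],"rot":[0,0,-0.95]},{"linear":[0,0,0],"rot":[0,0,0]},{"linear":[0,0,0],"rot":[0,0,0]}]'
cat > b.py <<'E'
from m import *
def bores(name,c):
    im=c["color"]; W=cloud(c); hsv=cv2.cvtColor(im,cv2.COLOR_RGB2HSV)
    g=cv2.cvtColor(im,cv2.COLOR_RGB2GRAY)
    # ray-plane at z=.05
    K=c["intrinsics"]; C=-c["R"].T@c["t"]
    plate=box(W,.48,.59,-.1,.02,.02,.056)&(hsv[...,1]<40)&(g>110)
    n,l,st,ce=cv2.connectedComponentsWithStats(plate.astype(np.uint8)); k=1+st[1:,4].argmax()
    cn,_=cv2.findContours((l==k).astype(np.uint8),cv2.RETR_EXTERNAL,cv2.CHAIN_APPROX_NONE)
    hull=np.zeros(g.shape,np.uint8); cv2.fillConvexPoly(hull,cv2.convexHull(cn[0] if len(cn)==1 else max(cn,key=len)),1)
    hull=cv2.erode(hull,np.ones((3,3)))
    t=0.6*np.median(g[plate]); dark=(hull>0)&(g<t)
    n,l,st,ce=cv2.connectedComponentsWithStats(dark.astype(np.uint8))
    out=[]
    for i in range(1,n):
        if st[i,4]<8: continue
        d=(ce[i]-K[:2,2])/np.diag(K)[:2]
        x=d.copy()
        for _ in range(8): x=d/(1+c["k1"]*(x@x))
        r=c["R"].T@np.r_[x,1]; p=C+r*(.05-C[2])/r[2]
        out.append(p[:2]); print(name,ce[i].round(1),st[i,4],p[:2].round(4))
    if len(out): print("mean",np.mean(out,0))
E
python3 - <<'E'
from b import *
print(get_obs()["eef_rot"],get_obs()["q"])
for n in ["wrist","scene","side"]:
    c=camera(n); save("b_"+n,c["color"]); bores(n,c)
    W=cloud(c)
    if n!="wrist":
        P=W[box(W,.36,.7,.2,.5,.12,.16)]; print("pol top",len(P),np.percentile(P[:,2],98) if len(P) else 0); rect(W[box(W,.36,.6,.25,.5,.128,.14)],"head")
E
```

```text
clock: 11.75
tcp_pos: [0.5353, 0.3444, 0.2634]
eef_rot: [3.14, 0.001, 2.65]
ft_force: [0.4, 1.2, -0.1]
finger_gap: 0.999
gripper_force: 0.0
clock: 13.55
tcp_pos: [0.5355, -0.0398, 0.2615]
eef_rot: [3.14, -0.0, 1.434]
ft_force: [-0.1, -0.4, 0.4]
finger_gap: 0.998
gripper_force: 0.0
[ 3.14043283e+00 -3.68347438e-04  1.43419272e+00] [-2.21406289e-01 -1.10265542e-02  1.71979700e+00  4.69799617e-04
  1.43169776e+00 -8.48673474e-02]
wrist [334.  176.5] 168 [ 0.5527 -0.0166]
wrist [287.9 188.6] 163 [ 0.5131 -0.0214]
wrist [345.4 222.1] 153 [ 0.5575 -0.0564]
wrist [300.4 233.4] 153 [ 0.5178 -0.0611]
mean [ 0.53525695 -0.03885972]
scene [281.6 266.7] 9 [ 0.5185 -0.06  ]
scene [264.7 274.2] 11 [ 0.5579 -0.0554]
scene [292.2 277.4] 9 [ 0.5135 -0.0197]
scene [275.1 285.4] 11 [ 0.5529 -0.0153]
mean [ 0.53569256 -0.03758698]
pol top 1804 0.15882208331182648
head 1356 [0.5361 0.3462] [0.052  0.0557] 60.41
pol top 962 0.1579397564123428
head 565 [0.5338 0.3478] [0.0505 0.0554] 62.77
```

View pics/b_wrist.png

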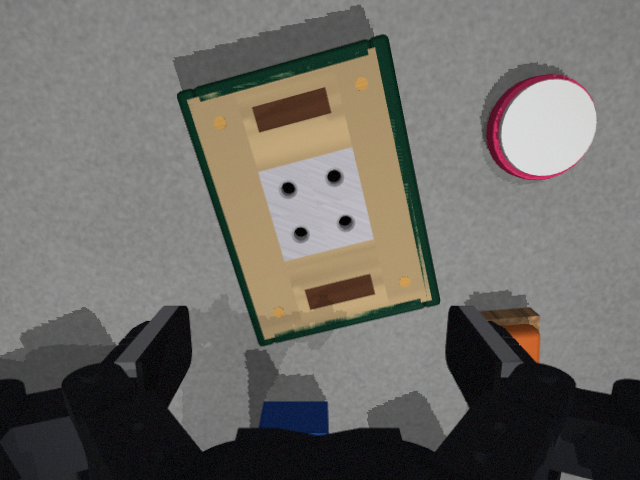

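The polisher stands on the mat. Wrist view shows the four holes at (334,177), (288,189), (345,222) and (300,233). The panel centre is about (0.5355,-0.038), yaw 6.9°. On to the pin.

```bash
python3 -m handwheel '[{"linear":[-0.165,-0.695,-0.1],"rot":[0,0,0]},{"linear":[-0.165,-0.695,-0.1],"rot":[0,0,0]},{"linear":[-0.165,-0.695,-0.1],"rot":[0,0,0]},{"linear":[-0.165,-0.695,-0.1],"rot":[0,0,0]},{"linear":[-0.165,-0.695,-0.1],"rot":[0,0,0]},{"linear":[-0.165,-0.695,-0.1],"rot":[0,0,0]},{"linear":[-0.165,-0.695,-0.1],"rot":[0,0,0]},{"linear":[-0.165,-0.695,-0.1],"rot":[0,0,0]},{"linear":[-0.165,-0.695,-0.1],"rot":[0,0,0]},{"linear":[0,0,0],"rot":[0,0,0]},{"linear":[0,0,0],"rot":[0,0,0]}]'
python3 - <<'E'
from m import *
c=camera("wrist"); save("p1",c["color"]); W=cloud(c); im=c["color"].astype(int)
Y=(im[...,0]>im[...,2]+60)&(im[...,1]>im[...,2]+40)
P=W[box(W,.44,.52,-.33,-.25,.08,.15)]; z=np.percentile(P[:,2],90); print(len(P),"top",z)
rect(P[P[:,2]>z-.006],"pintop")
print(P[P[:,2]>z-.006].mean(0))
rect(W[box(W,.42,.54,-.36,-.22,.046,.054)],"stand")
E
```

```text
clock: 14.8
tcp_pos: [0.4761, -0.2893, 0.2244]
eef_rot: [-3.141, -0.001, 1.434]
ft_force: [-0.3, 1.0, 0.2]
finger_gap: 1.003
gripper_force: 0.0
2270 top 0.13790317374673938
pintop 1660 [ 0.4782 -0.2953] [0.0236 0.0238] 81.64
[ 0.47812704 -0.29463303  0.13691631]
stand 6378 [ 0.4762 -0.2932] [0.0701 0.0702] 82.29
```

View pics/p1.png

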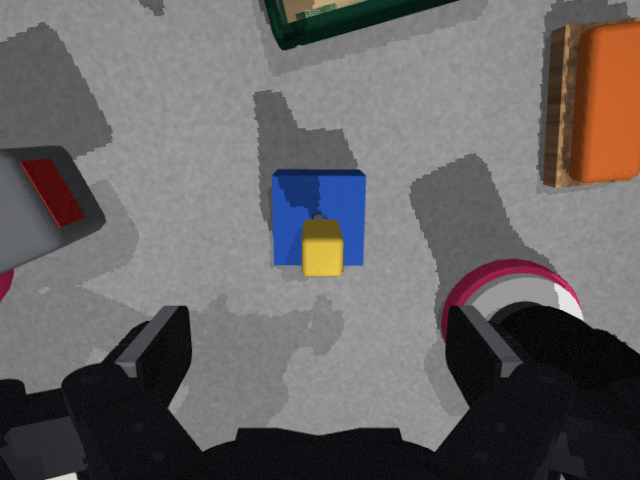

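```bash
python3 -m handwheel '[{"linear":[0.02,-0.08,-0.6],"rot":[0,0,0]},{"linear":[0,0,-0.6],"rot":[0,0,0]},{"linear":[0,0,-0.6],"rot":[0,0,0]},{"linear":[0,0,-0.6],"rot":[0,0,0]},{"linear":[0,0,-0.6],"rot":[0,0,0]},{"linear":[0,0,-0.3],"rot":[0,0,0]},{"linear":[0,0,-0.08],"rot":[0,0,0]},{"linear":[0,0,0],"rot":[0,0,0]},{"linear":[0,0,0],"rot":[0,0,0]}]' 1 50
python3 -m handwheel '[{"linear":[0,0,0],"rot":[0,0,0]},{"linear":[0,0,0],"rot":[0,0,0]},{"linear":[0,0,0],"rot":[0,0,0]},{"linear":[0,0,0],"rot":[0,0,0]},{"linear":[0,0,0],"rot":[0,0,0]},{"linear":[0,0,0],"rot":[0,0,0]},{"linear":[0,0,0],"rot":[0,0,0]},{"linear":[0,0,0],"rot":[0,0,0]},{"linear":[0,0,0],"rot":[0,0,0]}]' -1 50
```

```text
clock: 15.75
tcp_pos: [0.4777, -0.2934, 0.0908]
eef_rot: [3.14, 0.001, 1.435]
ft_force: [-0.3, -0.1, -0.2]
finger_gap: 0.997
gripper_force: 0.0
clock: 16.65
tcp_pos: [0.4768, -0.2931, 0.0895]
eef_rot: [3.141, 0.0, 1.434]
ft_force: [-0.9, 0.4, 4.0]
finger_gap: 0.274
gripper_force: 51.9
```

```bash
python3 -m handwheel '[{"linear":[0,0,0.25],"rot":[0,0,0]},{"linear":[0,0,0.5],"rot":[0,0,0]},{"linear":[0,0,0.5],"rot":[0,0,0]},{"linear":[0,0,0.5],"rot":[0,0,0]},{"linear":[0,0,0.4],"rot":[0,0,0]},{"linear":[0.05,0.3,0],"rot":[0,0,0]},{"linear":[0.115,0.65,0],"rot":[0,0,0]},{"linear":[0.115,0.65,0],"rot":[0,0,0]},{"linear":[0.115,0.65,0],"rot":[0,0,0]},{"linear":[0.115,0.65,0],"rot":[0,0,0]},{"linear":[0.115,0.65,0],"rot":[0,0,0]},{"linear":[0.115,0.65,0],"rot":[0,0,0]},{"linear":[0.115,0.65,0],"rot":[0,0,0]},{"linear":[0.115,0.65,0],"rot":[0,0,0]},{"linear":[0.05,0.3,0],"rot":[0,0,0]},{"linear":[0,0,0],"rot":[0,0,0]},{"linear":[0,0,0],"rot":[0,0,0]}]'
cat > t.py <<'E'
from b import *
# shank line fit: scene & side clouds, steel pixels between tip and collar
o=get_obs(); T=o["tcp_pos"]; print(T,o["eef_rot"],o["ft_force"])
for n in ["scene","side"]:
    c=camera(n); W=cloud(c); im=c["color"]
    save("t_"+n,im); bores(n,c)
    x,y,z=[W[...,i] for i in range(3)]
    C=-c["R"].T@c["t"]; v=(C-T)[:2]; v/=np.hypot(*v)
    M=(np.hypot(x-T[0],y-T[1])<.03)&(z>T[2]-.09)&(z<T[2]-.012)
    P=W[M]; print(n,"shank pts",len(P),"zmin",P[:,2].min() if len(P) else None)
    for lo,hi in [(-.08,-.06),(-.06,-.04),(-.04,-.015)]:
        Q=P[(P[:,2]>T[2]+lo)&(P[:,2]<T[2]+hi)]
        if len(Q)>2: print(lo,len(Q),(np.median(Q,0)[:2]-v*.003-T[:2]).round(4))
E
python3 t.py
```

```text
clock: 18.35
tcp_pos: [0.5172, -0.0612, 0.1749]
eef_rot: [-3.141, 0.001, 1.435]
ft_force: [-1.1, 0.5, -0.2]
finger_gap: 0.275
gripper_force: 51.4
[ 0.51718548 -0.06122516  0.17489699] [-3.14092408e+00  5.09888074e-04  1.43506687e+00] [-1.13171857  0.53114065 -0.17170464]
scene [281.8 266.8] 8 [ 0.5182 -0.0595]
scene [264.8 274.3] 10 [ 0.5579 -0.055 ]
scene [293.1 277. ] 14 [ 0.5114 -0.0201]
scene [275.1 285.4] 11 [ 0.5529 -0.0153]
mean [ 0.53511927 -0.03747089]
scene shank pts 125 zmin 0.09229933812339206
-0.08 30 [-0.0005  0.    ]
-0.06 37 [ 0.0002 -0.0007]
-0.04 48 [ 0.    -0.001]
side [301. 267.] 8 [ 0.506  -0.0192]
mean [ 0.50595415 -0.01921526]
side shank pts 107 zmin 0.09034085313338137
-0.08 27 [-0.0016 -0.0001]
-0.06 32 [-0.0001 -0.0009]
-0.04 39 [-0.0006 -0.0001]
```

```bash
python3 -m handwheel '[{"linear":[0.03,0.03,-0.3],"rot":[0,0,0]},{"linear":[0,0,-0.4],"rot":[0,0,0]},{"linear":[0,0,-0.25],"rot":[0,0,0]},{"linear":[0,0,0],"rot":[0,0,0]},{"linear":[0,0,-0.06],"rot":[0,0,0]},{"linear":[0,0,-0.05],"rot":[0,0,0]},{"linear":[0,0,0],"rot":[0,0,0]}]'
```

```text
clock: 19.15
tcp_pos: [0.519, -0.0599, 0.1332]
eef_rot: [3.141, 0.0, 1.434]
ft_force: [-0.3, -0.0, -0.3]
finger_gap: 0.274
gripper_force: 51.4
```

```bash
python3 -m handwheel '[{"linear":[0,0,-0.06],"rot":[0,0,0]},{"linear":[0,0,-0.02],"rot":[0,0,0]},{"linear":[0,0,0],"rot":[0,0,0]}]'
python3 -m handwheel '[{"linear":[0,0,-0.06],"rot":[0,0,0]},{"linear":[0,0,0],"rot":[0,0,0]}]'
```

```text
clock: 19.45
tcp_pos: [0.5187, -0.0597, 0.1297]
eef_rot: [-3.141, -0.0, 1.434]
ft_force: [0.2, -0.3, -0.9]
finger_gap: 0.273
gripper_force: 51.4
clock: 19.65
tcp_pos: [0.5185, -0.0597, 0.127]
eef_rot: [-3.141, -0.0, 1.434]
ft_force: [-0.2, 0.5, -0.5]
finger_gap: 0.271
gripper_force: 51.4
```

```bash
python3 -m handwheel '[{"linear":[0,0,-0.08],"rot":[0,0,0]},{"linear":[0,0,-0.08],"rot":[0,0,0]},{"linear":[0,0,-0.05],"rot":[0,0,0]},{"linear":[0,0,0],"rot":[0,0,0]}]'
python3 -m handwheel '[{"linear":[0,0,-0.05],"rot":[0,0,0]},{"linear":[0,0,0],"rot":[0,0,0]}]'
```

```text
clock: 20.05
tcp_pos: [0.5183, -0.0597, 0.1183]
eef_rot: [-3.141, -0.0, 1.434]
ft_force: [-0.3, -1.0, -0.8]
finger_gap: 0.274
gripper_force: 51.4
clock: 20.25
tcp_pos: [0.519, -0.0599, 0.1174]
eef_rot: [3.141, 0.0, 1.434]
ft_force: [-1.7, 0.2, 3.1]
finger_gap: 0.277
gripper_force: 52.1
```

```bash
python3 -m handwheel '[{"linear":[0,0,-0.04],"rot":[0,0,0]},{"linear":[0,0,0],"rot":[0,0,0]}]'
```

```text
clock: 20.45
tcp_pos: [0.5192, -0.0599, 0.117]
eef_rot: [3.141, 0.0, 1.435]
ft_force: [-5.2, 1.2, 11.3]
finger_gap: 0.271
gripper_force: 53.2
```

bore2 is clogged: hard stop at 16 mm. On to bore1, offset (+39.7,+4.8) mm.

```bash
python3 -m handwheel '[{"linear":[0,0,0.3],"rot":[0,0,0]},{"linear":[0,0,0.4],"rot":[0,0,0]},{"linear":[0,0,0],"rot":[0,0,0]},{"linear":[0.24,0.03,0],"rot":[0,0,0]},{"linear":[0.5,0.06,0],"rot":[0,0,0]},{"linear":[0.24,0.03,0],"rot":[0,0,0]},{"linear":[0,0,0],"rot":[0,0,0]},{"linear":[0,0,-0.2],"rot":[0,0,0]},{"linear":[0,0,-0.1],"rot":[0,0,0]},{"linear":[0,0,0],"rot":[0,0,0]}]'
python3 -m handwheel '[{"linear":[0,0,-0.06],"rot":[0,0,0]},{"linear":[0,0,0],"rot":[0,0,0]}]'
```

```text
clock: 21.45
tcp_pos: [0.5565, -0.0548, 0.1297]
eef_rot: [-3.139, -0.0, 1.434]
ft_force: [0.2, 0.8, -1.2]
finger_gap: 0.275
gripper_force: 51.5
clock: 21.65
tcp_pos: [0.5577, -0.0551, 0.1287]
eef_rot: [-3.141, -0.0, 1.434]
ft_force: [-0.1, 0.7, -0.5]
finger_gap: 0.276
gripper_force: 51.5
```

```bash
python3 -m handwheel '[{"linear":[0,0,-0.08],"rot":[0,0,0]},{"linear":[0,0,-0.08],"rot":[0,0,0]},{"linear":[0,0,-0.06],"rot":[0,0,0]},{"linear":[0,0,0],"rot":[0,0,0]}]'
python3 -m handwheel '[{"linear":[0,0,-0.05],"rot":[0,0,0]},{"linear":[0,0,-0.03],"rot":[0,0,0]},{"linear":[0,0,0],"rot":[0,0,0]}]'
```

```text
clock: 22.05
tcp_pos: [0.5576, -0.0549, 0.1195]
eef_rot: [-3.141, -0.0, 1.434]
ft_force: [0.1, 0.3, -0.9]
finger_gap: 0.27
gripper_force: 51.5
clock: 22.35
tcp_pos: [0.5578, -0.055, 0.1167]
eef_rot: [-3.141, 0.0, 1.434]
ft_force: [0.5, 0.7, -1.8]
finger_gap: 0.275
gripper_force: 51.5
```

```bash
python3 -m handwheel '[{"linear":[0,0,-0.05],"rot":[0,0,0]},{"linear":[0,0,0],"rot":[0,0,0]}]'
python3 -m handwheel '[{"linear":[0,0,-0.04],"rot":[0,0,0]},{"linear":[0,0,0],"rot":[0,0,0]}]'
```

```text
clock: 22.55
tcp_pos: [0.5578, -0.055, 0.1147]
eef_rot: [-3.141, -0.0, 1.434]
ft_force: [0.2, -1.1, -0.2]
finger_gap: 0.277
gripper_force: 51.5
clock: 22.75
tcp_pos: [0.5578, -0.055, 0.1131]
eef_rot: [-3.141, -0.0, 1.434]
ft_force: [0.8, -0.5, -1.4]
finger_gap: 0.276
gripper_force: 51.5
```

Past the clog depth with no force, so bore1 is the clear one. Continuing to the bottom.

```bash
python3 -m handwheel '[{"linear":[0,0,-0.1],"rot":[0,0,0]},{"linear":[0,0,-0.1],"rot":[0,0,0]},{"linear":[0,0,0],"rot":[0,0,0]}]'
python3 -m handwheel '[{"linear":[0,0,-0.1],"rot":[0,0,0]},{"linear":[0,0,-0.1],"rot":[0,0,0]},{"linear":[0,0,0],"rot":[0,0,0]}]'
python3 -m handwheel '[{"linear":[0,0,-0.08],"rot":[0,0,0]},{"linear":[0,0,-0.04],"rot":[0,0,0]},{"linear":[0,0,0],"rot":[0,0,0]}]'
```

```text
clock: 23.05
tcp_pos: [0.5573, -0.0549, 0.1043]
eef_rot: [-3.14, -0.0, 1.434]
ft_force: [0.4, -0.4, -0.1]
finger_gap: 0.27
gripper_force: 51.5
clock: 23.35
tcp_pos: [0.5574, -0.0549, 0.0964]
eef_rot: [-3.14, -0.0, 1.434]
ft_force: [-0.2, -0.5, -1.2]
finger_gap: 0.274
gripper_force: 51.5
clock: 23.65
tcp_pos: [0.5577, -0.055, 0.0922]
eef_rot: [-3.141, -0.0, 1.434]
ft_force: [-0.3, -0.5, -0.8]
finger_gap: 0.275
gripper_force: 51.5
```

```bash
python3 -m handwheel '[{"linear":[0,0,-0.04],"rot":[0,0,0]},{"linear":[0,0,0],"rot":[0,0,0]}]'
python3 -m handwheel '[{"linear":[0,0,-0.02],"rot":[0,0,0]},{"linear":[0,0,0],"rot":[0,0,0]}]'
```

```text
clock: 23.85
tcp_pos: [0.5582, -0.055, 0.0915]
eef_rot: [3.141, 0.0, 1.434]
ft_force: [-1.4, 0.3, 2.8]
finger_gap: 0.273
gripper_force: 52.1
clock: 24.05
tcp_pos: [0.5584, -0.0551, 0.0912]
eef_rot: [3.141, 0.0, 1.434]
ft_force: [-2.2, 0.0, 7.8]
finger_gap: 0.275
gripper_force: 52.7
```

```bash
python3 -m handwheel '[{"linear":[0,0,0.01],"rot":[0,0,0]},{"linear":[0,0,0],"rot":[0,0,0]},{"linear":[0,0,0],"rot":[0,0,0]},{"linear":[0,0,0],"rot":[0,0,0]},{"linear":[0,0,0],"rot":[0,0,0]},{"linear":[0,0,0],"rot":[0,0,0]}]' 0.6
python3 -m handwheel '[{"linear":[0,0,0.2],"rot":[0,0,0]},{"linear":[0,0,0.5],"rot":[0,0,0]},{"linear":[0,0,0.8],"rot":[0,0,0]},{"linear":[0,0,0.8],"rot":[0,0,0]},{"linear":[0,0,0.8],"rot":[0,0,0]},{"linear":[0,0,0.8],"rot":[0,0,0]},{"linear":[0,0,0],"rot":[0,0,0]},{"linear":[0,0,0],"rot":[0,0,0]}]'
python3 - <<'E'
from m import *
c=camera("scene"); W=cloud(c); save("end",c["color"])
P=W[box(W,.53,.59,-.09,-.02,.08,.16)]; print("pin top z",P[:,2].max()); rect(P[P[:,2]>.13],"pintop")
E
```

```text
clock: 24.65
tcp_pos: [0.5579, -0.055, 0.0904]
eef_rot: [-3.141, -0.0, 1.434]
ft_force: [-0.7, -0.7, 0.4]
finger_gap: 0.798
gripper_force: 0.0
clock: 25.45
tcp_pos: [0.5585, -0.0551, 0.248]
eef_rot: [3.139, 0.0, 1.434]
ft_force: [0.0, -0.6, -0.4]
finger_gap: 0.8
gripper_force: 0.0
pin top z 0.14050239079899984
pintop 126 [ 0.5527 -0.0603] [0.0249 0.0244] 89.21
```

View pics/end.png

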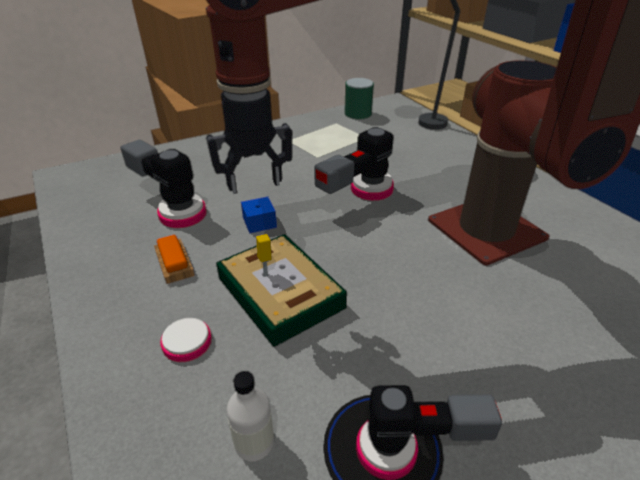

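The final picture shows the polisher upright on the mat at (390,440), the pin standing in bore1 at (264,250) with its top at the full-depth height, and the other items where they were.

```bash
python3 -c "from cell import hand_in;print(hand_in())"
```

```text
the job is handed in; nothing more can be done
None
```

The polisher is upright and released on the mat, the gauge pin is seated to the bottom of bore1 (the clear insert) and released, and the job was handed in at about 25.5 s; no verdict was returned.

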